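# Free a clamped reagent cassette and load it into the cooling dock

### The arm

A 7-joint arm with a two-finger parallel gripper is mounted at the origin on the work surface. World frame = base frame: x ahead of the robot, y to its left, z up, the work surface at z = 0. Lengths are in m, angles in rad, forces in N, time in s.
With the tool pointing down it reaches from about 0.425 to 0.825 m from the base axis. Payload 3.6 kg.
Tool frame: the origin (TCP) lies at the very end of the fingers, on their centre line; the grasp point (between the pads) lies 19 mm behind it; z points along the fingers, y is the direction in which the jaws open and shut (so a half turn about z gives the same grasp; the last joint's range is limited). The gripper opens to 93 mm and grips with 3 to 60 N. Pads are 15 mm wide; open, the fingers measure 128 mm over their backs; the gripper's body (75 mm by 188 mm) begins 65 mm behind the grasp point.
Start: joints at [-1.341, 0.615, -0.013, 1.423, 0.008, 1.103, -0.04], TCP at [0.164, 0.629, 0.219] pointing down, gripper open.
Joint ranges: [-3.12, 3.12], [-0.3, 2.06], [-1.34, 1.32], [0.26, 2.42], [-1.36, 4.5], [0.01, 1.98], [-2.84, 2.84]. Speed limits (rad/s): [2.79, 2.79, 3.14, 3.14, 3.14, 3.14, 3.14].

### API

Orientations are given as a unit quaternion [x, y, z, w].
In Python, from workcell import * gives the robot as it stands.
- The arm moves only by the tool move_arm, never from a script. Its arguments are lists of equal length, an entry for each row: "linear": the shift along the tool's x, y, z in m, a list of three; "rotation": the turn, a rotation vector about the tool's x, y, z in degrees, a list of three; "fingers": the closure, from -1 (fully open) to 1 (shut). A call has 1 to 20 rows; each row is the pose to reach, as a shift and turn from the pose measured when the call began, along the tool's axes at that moment; what a row does not reach only later rows make up. A row lasts 1/8 s, in which the tool goes at most 62.5 mm and 10.7 degrees, less where a joint would pass 70% of its speed; a pose out of reach is approached as far as the arm can. A call with a gripper value outside its range is refused whole. The fingers move at their own pace and stop on an object; "squeeze" is the grip in N (left out, the last holds). Time passes only in rows, so rows that repeat a pose let the fingers close. It gives the time, the measured TCP pose, the force and the opening at its end, in the units of the state.
- get_obs(): the state, without advancing time (a new reading comes with each control period).
- grab_frame(name): name is "scene" or "top"; returns (picture, depth): 400x640x3 uint8, red, green, blue; 400x640 float32, m along the optical axis (not along the pixel's ray), 0 where there is no reading.
- camera_params(name): a dict with "fx", "fy", "cx", "cy" (pixels), "D" ([k1, k2, p1, p2, k3] as OpenCV has them; the pictures are not rectified), "eye" and "rotation" of the camera in the world. Camera axes: x right, y down, z forward; pixel columns grow to the right and rows downward; lengths in m; the calibration is good to about 2 mm. A picture is of the moment at which its call begins. camera_params takes no time and is no camera call.
- close_job(): hands the job in, once; it reports no verdict.
Trained networks look in the newest picture that a camera, given by its name, has taken for a name from the list of things; names that differ only in an ending like _2 or _b are one class to them, and where a whole thing is asked for, a point or a joint stands for the part that bears it (a point fixed in the world has none). Each returns a list of dicts, best first, with "conf" (0 to 1); they miss things now and then, are a little off and sometimes report something else, mostly with a low value. They report only what shows in the picture. A call takes as long as a camera call.
- silhouettes(camera, name): "pixels" (400x640 bool, what is visible of it) and "bbox" ([left, top, width, height] in pixels, round what is visible of it).
- spot_point(camera, name): "xy" ([column, row] in pixels: a listed point, or the origin of a listed thing).
The state is a dict: "clock": time; "joint_pos": joint angles; "qd": joint speeds; "effort": joint torques, N m; "tcp_pos": TCP position; "ee_rot": TCP orientation; "ft_force": force on the tool from outside, world axes, zero at the start; "torque": the same for the moment, N m; "finger_gap": finger opening in m.
Only numpy, scipy, OpenCV 4.12 (cv2) and the standard library are available. Lean on these libraries where they do the work, as an engineer would, in place of code of your own. Each camera call takes 0.05 s, during which the arm holds its last target.

### The job

The reagent cassette is held in the mixer by a hand nut over its forked tail; the nut's short quick thread may be left- or right-handed, so try, without forcing it, which way it gives, then take the nut off and stand it on the bench with its bar upwards. Lift the cassette out, set it down on the bench just in front of the cooling dock's mouth and let go of it; then take it by its low tail and slide it nose first under the dock's roof until it is fully home. Leave the bottle, the tip box and the pipette where they are.

Things in the scene. Friction and masses are not known exactly. Their poses are not given: they have to be found in the camera images.
- mixer: White mixer plate fixed on the bench, 250 (x) x 140 (y) x 30 mm high. Origin: centre of its underside; x runs along the cassette towards its nose, z up. Beside the cassette's tail stand walls (25 to 34 mm either side of the middle, tops 58.5 mm over the bench: no room for fingers); beside its tall body the plate is flat and free. A ridge crosses it at x = 95 to 123 mm, 56 mm over the bench.
- mixer_post (a point): Top centre of the mixer's fixed upright steel post, 18 mm thick, 76 mm over the bench, at the mixer's x = -70 mm; the nut's axis at the start. Two aluminium hoods over the nut's lugs stand 34 to 56 mm either side of it (in the mixer's y), 40 mm long in x, tops 78 mm over the bench.
- nut: Steel hand nut with a black bar handle, about 0.2 kg. Origin: centre of its flat underside; z up, on the axis. Flange 64 mm wide, 8 mm thick, 22 mm hole; two lugs along +y and -y, 22 mm wide, reach 46 mm from the axis; hub 44 mm wide up to 20 mm. At the start: underside 60 mm over the bench, resting on the cassette's tail, lugs under the mixer's hoods, y axis along the mixer's y within 2 degrees.
- nut_bar (a point): Centre of the nut's upright bar: 18 mm thick (nut x), 80 mm long (nut y), from 20 to 60 mm above its underside. One way (hidden, varies) it meets a hard stop after 6 degrees (a grip twisted 15 degrees on, 2 to 4 N m, is no harm yet); the other way it turns easily without rising: at 60 to 110 degrees its lugs are clear and it lifts straight off, over the post after 17 mm.
- cassette: Grey plastic reagent cassette, about 0.28 kg. Origin: underside, below the centre of its tall body; x towards its plain nose, z up. Tall body 100 (x = -50 to 50 mm) x 48 x 60 mm high, white discs on top; low forked tail behind, x = -50 to -130 mm. At the start its underside is 30 mm over the bench, its fork round the post (axis at its x = -102 mm); with the nut off it lifts straight up.
- cassette_tail (a point): Middle line of the cassette's tail at the cassette's x = -105 mm, 20 mm above its underside: a good place to pinch it. Tail 44 mm wide over its two rigid prongs, 30 mm high; the slot between them is 24 mm wide, open at the end, and starts at x = -86 mm.
- dock: Low white cooling dock fixed on the bench with one roofed lane for a cassette, 120 mm wide. Origin: on the bench, on the lane's middle line, 70 mm in front of its mouth; x points into the lane, z up. Lane floor: the bench. Lane 54 mm wide, flared at the mouth; roof underside 66 mm, top 76 mm over the bench. Cassette home: nose at the stop, its origin at the dock's x = 120 mm, tail sticking out.
- dock_mouth (a point): Middle of the dock's mouth, at bench level below the roof's front edge; the opening is about 75 mm wide here and narrows to 54 mm within 23 mm.
- dock_stop (a point): Middle of the lane's end stop, at bench level, 100 mm behind the mouth; the block behind it is 90 mm high and 40 mm deep.
- bottle: Bystander: brown glass bottle with a white cap, 60 mm in diameter, 140 mm high. Origin: centre of its underside.
- tip_box: Bystander: white box with a clear lid, 85 x 120 x 65 mm high. Origin: centre of its underside.
- pipette: Bystander: white and grey pipette, about 250 mm long, lying on the bench. Origin: at bench level below its middle; x along it towards its thin tip.

How it is judged:
By the outcome, as a careful person would: the job done as asked, in the order asked, and still so for the second after the job is handed in, with the robot touching nothing.
It also fails if it takes over 72 s, if anything falls off the work surface, if the arm or the gripper's body presses on something with over 40 N, if the wrist force passes 120 N, or if a joint passes its speed limit or range.

## Working session

There is one attempt and no reset: what is moved stays moved. The work goes in short steps, Python scripts to look and compute and a tool call to move; the robot and the scene stay as the last step left them, time stands still between calls to the robot, and variables do not carry over. Pictures are saved under pics/ and viewed, and the job is handed in when it is done.

Besides the shell and the picture viewer there is one more tool, called as name(argument=value, ...), one argument or row to a line, values as JSON. move_arm: Moves the arm, as the interface text tells. Its arguments: {"type":"object","properties":{"linear":{"type":"array"},"rotation":{"type":"array"},"fingers":{"type":"array"},"squeeze":{"type":"number"}},"required":["linear","rotation","fingers"]}

```bash
ls; mkdir -p pics; python3 - <<'E'
from workcell import *
import cv2, numpy as np
o=get_obs();print(o)
for c in ["scene","top"]:
    p=camera_params(c);print(c,p)
    im,d=grab_frame(c);cv2.imwrite(f"pics/{c}0.png",im[:,:,::-1]);np.save(f"pics/{c}0.npy",d)
    for n in ["mixer","mixer_post","nut","nut_bar","cassette","cassette_tail","dock","dock_mouth","dock_stop","bottle","tip_box","pipette"]:
        try:
            r=spot_point(c,n);print(n,[(np.round(a["xy"],1).tolist(),round(a["conf"],2)) for a in r[:2]])
        except Exception as e: print(n,e)
E
```

```text
pics
{'clock': 0.0, 'joint_pos': array([-1.34153009,  0.61593037, -0.01260695,  1.42491146,  0.00809773,
        1.10340625, -0.04041072]), 'qd': array([ 6.52531853e-04,  1.11251359e-03, -1.37850823e-03,  1.51907437e-03,
       -1.58796331e-03, -7.66660659e-04, -4.18850128e-05]), 'effort': array([-7.64558081e-05, -4.58937550e+01,  2.09007687e-01, -1.65738523e+01,
       -6.11424004e-02,  2.06475629e-02,  2.36978149e-04]), 'tcp_pos': array([0.16423389, 0.62807708, 0.21746982]), 'ee_rot': array([ 1.27511338e-01,  9.91836258e-01, -1.29448990e-03, -1.45340098e-04]), 'ft_force': array([-0.52283115, -0.35762832, -0.35675774]), 'torque': array([-0.00834917, -0.01295532, -0.00018121]), 'finger_gap': 0.09307667585122084}
scene {'fx': 428.39599955932493, 'fy': 428.39599955932493, 'cx': 312.2559266061209, 'cy': 198.49521637503048, 'D': array([-0.11757106,  0.        ,  0.        ,  0.        ,  0.        ]), 'eye': array([1.2653805 , 0.13704873, 1.01761246]), 'rotation': array([ 0.61094121,  0.7279361 , -0.24258878, -0.19496295])}
mixer [([247.5, 196.1], 0.92)]
mixer_post [([252.5, 159.5], 0.86
[... 400 characters left out ...]
7526755405761, 'fy': 515.7526755405761, 'cx': 317.049502391574, 'cy': 195.7972996008298, 'D': array([-0.03572199,  0.        ,  0.        ,  0.        ,  0.        ]), 'eye': array([ 0.21422711, -0.01665632,  1.81881135]), 'rotation': array([ 0.73983063, -0.66418213,  0.07340593, -0.07825792])}
mixer [([373.1, 213.5], 0.94)]
mixer_post [([380.5, 229.9], 0.81)]
nut [([372.9, 230.3], 0.81)]
nut_bar [([378.2, 229.1], 0.75), ([314.7, 166.0], 0.29)]
cassette [([379.5, 205.6], 0.78)]
cassette_tail [([370.2, 232.8], 0.58)]
dock []
dock_mouth [([266.0, 185.9], 0.87)]
dock_stop []
bottle [([318.0, 164.5], 0.65)]
tip_box [([201.9, 202.1], 0.81)]
pipette [([199.9, 198.8], 0.65), ([443.3, 244.8], 0.55)]
```

View pics/scene0.png

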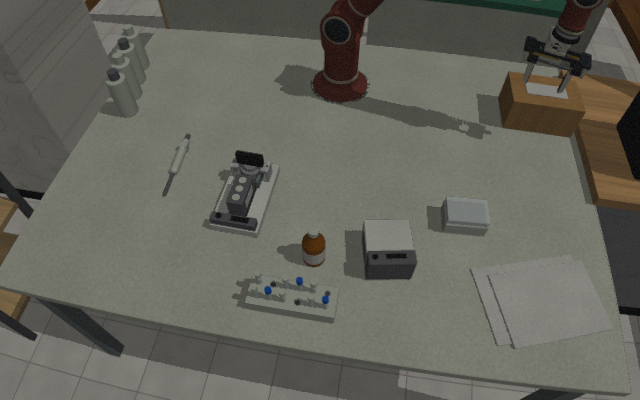

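View pics/top0.png

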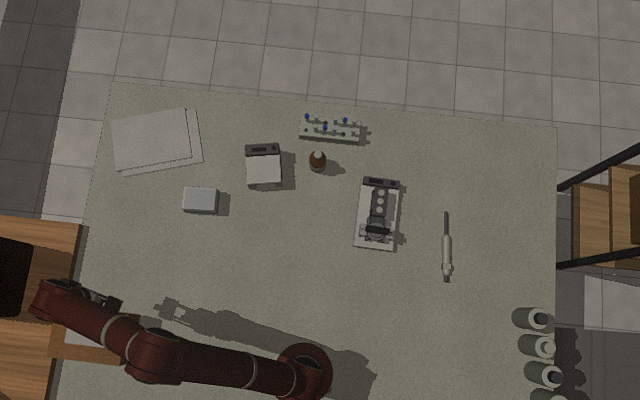

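The top picture shows the mixer at about (378,213) with the nut at its robot-side end (378,230). The dock is at (263,165) with its mouth facing the robot, the bottle at (317,160), the tip box at (200,200) and the pipette at (446,245). Next I build point clouds.

```bash
cat > h.py <<'E'
import numpy as np, cv2
from scipy.spatial.transform import Rotation as R
from workcell import *
def cam(c):
    p=camera_params(c);K=np.array([[p["fx"],0,p["cx"]],[0,p["fy"],p["cy"]],[0,0,1]]);return K,np.array(p["D"]),np.array(p["eye"]),R.from_quat(p["rotation"]).as_matrix()
def rays(c,uv):
    K,D,e,M=cam(c)
    n=cv2.undistortPoints(np.array(uv,float).reshape(-1,1,2),K,D).reshape(-1,2)
    return e,np.c_[n,np.ones(len(n))]@M.T
def onz(c,uv,z):
    e,r=rays(c,uv);return e+r*((z-e[2])/r[:,2])[:,None]
def cloud(c,d):
    H,W=d.shape;u,v=np.meshgrid(np.arange(W),np.arange(H))
    e,r=rays(c,np.c_[u.ravel(),v.ravel()])
    P=(e+r*d.ravel()[:,None]).reshape(H,W,3);P[d==0]=np.nan;return P
def proj(c,P):
    K,D,e,M=cam(c);q=cv2.projectPoints(np.array(P,float).reshape(-1,1,3),cv2.Rodrigues(M.T)[0],-M.T@e,K,D)[0];return q.reshape(-1,2)
E
cat > a.py <<'E'
from h import *
for c in ["scene","top"]:
    d=np.load(f"pics/{c}0.npy");P=cloud(c,d)
    z=P[...,2];ok=np.isfinite(z)&(P[...,0]>0.3)&(P[...,0]<1)&(abs(P[...,1])<.5)
    print(c,"bench z",np.nanmedian(z[ok]))
    m=(ok&(z>0.012)).astype(np.uint8)
    n,l,s,ce=cv2.connectedComponentsWithStats(m)
    for i in range(1,n):
        if s[i,4]<60: continue
        q=P[l==i];r=cv2.minAreaRect(q[:,:2].astype(np.float32)*1000)
        print(s[i],np.round(q.min(0),3),np.round(q.max(0),3),np.round(r[0]),np.round(r[1]),round(r[2],1))
for n,h in dict(mixer=0,mixer_post=.076,nut=.06,nut_bar=.1,cassette=.03,cassette_tail=.05,dock=0,dock_mouth=0,dock_stop=0,bottle=0,tip_box=0,pipette=0).items():
    pass
E
python3 a.py
```

```text
scene bench z 0.0016303035154779932
[163 134  27  61 415] [ 0.357 -0.47   0.012] [ 0.603 -0.437  0.034] [ 480. -448.] [247.  30.] 5.5
[ 209  150   71   87 3859] [ 0.442 -0.272  0.012] [ 0.695 -0.124  0.127] [ 567. -199.] [143. 254.] 88.2
[ 441  196   50   40 1636] [0.502 0.363 0.012] [0.594 0.487 0.072] [547. 424.] [ 87. 119.] 4.0
[ 362  219   56   61 2915] [0.611 0.148 0.012] [0.772 0.291 0.1  ] [691. 219.] [143. 123.] 11.3
[302 226  24  41 760] [0.706 0.002 0.012] [0.759 0.061 0.146] [733.  32.] [52. 60.] 4.6
[ 244  270   95   53 3267] [ 0.82  -0.111  0.012] [0.901 0.111 0.105] [861.   0.] [ 81. 222.] 0.2
top bench z 0.0015274436084801168
[ 299  113   62   32 1464] [ 0.815 -0.112  0.012] [0.9   0.108 0.113] [858.  -2.] [ 86. 220.] 0.3
[ 245  142   38   47 1460] [0.609 0.145 0.012] [0.767 0.287 0.105] [690. 216.] [146. 124.] 10.7
[310 150  17  23 309] [ 0.694 -0.002  0.013] [0.762 0.056 0.149] [727.  27.] [65. 58.] 5.5
[ 354  176   46   75 2763] [ 0.438 -0.271  0.014] [ 0.69  -0.128  0.129] [ 564. -199.] [138. 251.] 88.2
[181 186  39  28 938] [0.499 0.362 0.012] [0.589 0.487 0.078] [543. 426.] [ 86. 125.] 3.0
[441 211  10  71 440] [ 0.353 -0.47   0.012] [ 0.599 -0.435  0.038] [ 476. -452.] [246.  31.] 2.1
```

```bash
cat > b.py <<'E'
from h import *
def rect(q): 
    r=cv2.minAreaRect(q[:,:2].astype(np.float32)*1000);return np.round(r[0],1),np.round(r[1],1),round(r[2],1)
for c in ["scene","top"]:
    d=np.load(f"pics/{c}0.npy");P=cloud(c,d);x,y,z=P[...,0],P[...,1],P[...,2]
    b=P[(abs(x-.497)<.06)&(abs(y+.197)<.06)&(z>.112)&(z<.135)];print(c,"bar",len(b),b.mean(0).round(4),rect(b))
    ct=P[(abs(x-.6)<.12)&(abs(y+.2)<.04)&(z>.086)&(z<.105)&(x>.53)];print("casstop",len(ct),ct.mean(0).round(4),rect(ct))
    ro=P[(abs(x-.69)<.1)&(abs(y-.217)<.1)&(z>.068)&(z<.084)];print("roof",len(ro),ro.mean(0).round(4),rect(ro))
    st=P[(abs(x-.69)<.1)&(abs(y-.217)<.1)&(z>.085)&(z<.11)];print("stop",len(st),st.mean(0).round(4),rect(st))
    mp=P[(abs(x-.566)<.14)&(abs(y+.2)<.08)&(z>.024)&(z<.04)];print("plate",len(mp),rect(mp))
    im=cv2.imread(f"pics/{c}0.png")
    bx=(195,140,100,100) if c=="scene" else (340,165,75,95)
    dx=(345,200,90,90) if c=="scene" else (225,130,75,70)
    for n,(a,e,w,h) in (("mix",bx),("dock",dx)):
        cv2.imwrite(f"pics/{c}_{n}.png",cv2.resize(im[e:e+h,a:a+w],None,fx=6,fy=6,interpolation=cv2.INTER_CUBIC))
E
python3 b.py
```

```text
scene bar 187 [ 0.4995 -0.196   0.12  ] (array([ 498. , -197.4]), array([81. , 20.2]), 86.3)
casstop 524 [ 0.6021 -0.1985  0.0916] (array([ 599.6, -199.6]), array([ 49.4, 104. ]), 87.4)
roof 1604 [0.6782 0.2161 0.0772] (array([691.3, 218.4]), array([142.1, 122.8]), 11.3)
stop 706 [0.7429 0.2275 0.0912] (array([741.7, 229.2]), array([ 40.7, 121.4]), 10.3)
plate 1361 (array([ 567.4, -198.8]), array([142.8, 254.5]), 88.2)
top bar 122 [ 0.4946 -0.1961  0.1204] (array([ 495. , -196.9]), array([76.7, 18.8]), 88.4)
casstop 339 [ 0.595  -0.2012  0.0917] (array([ 597. , -201.7]), array([ 47.7, 100.5]), 88.1)
roof 943 [0.6725 0.2142 0.0763] (array([690. , 217.4]), array([145.6, 121.2]), 10.6)
stop 367 [0.7321 0.2233 0.0911] (array([691. , 217.2]), array([137.4, 119.1]), 9.9)
plate 1247 (array([ 563.4, -199. ]), array([137.1, 249.1]), 88.2)
```

```bash
python3 - <<'E'
import cv2,numpy as np
a=[cv2.resize(cv2.imread(f"pics/{f}.png"),(400,300 if 'dock' in f else 300)) for f in ("scene_mix","top_mix","scene_dock","top_dock")]
cv2.imwrite("pics/m.png",np.vstack([np.hstack(a[:2]),np.hstack(a[2:])]))
E
```

```text
(no output)
```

View pics/m.png

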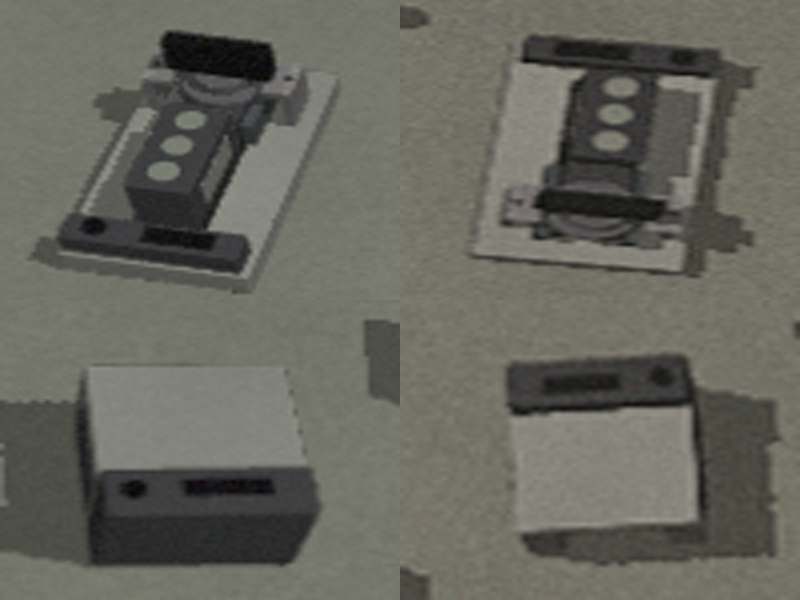

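```bash
cat >> h.py <<'E'
def down(yaw): # tool y at yaw (deg), z down
    t=np.radians(yaw);y=np.array([np.cos(t),np.sin(t),0]);z=np.array([0,0,-1.]);return R.from_matrix(np.c_[np.cross(y,z),y,z])
def toolyaw(o=None):
    o=o or get_obs();y=R.from_quat(o["ee_rot"]).as_matrix()[:,1];return np.degrees(np.arctan2(y[1],y[0]))
def plan(wps):
    o=get_obs();p0=np.array(o["tcp_pos"]);R0=R.from_quat(o["ee_rot"])
    L=[];A=[]
    for x,y,z,w in wps:
        L.append((R0.inv().apply(np.array([x,y,z])-p0)).round(4).tolist());A.append(np.degrees((R0.inv()*down(w)).as_rotvec()).round(1).tolist())
    print("linear",L);print("rotation",A)
def st():
    o=get_obs();print(round(o["clock"],2),"tcp",np.round(o["tcp_pos"],4),"yaw",round(toolyaw(o),2),"tilt",np.round(R.from_quat(o["ee_rot"]).as_matrix()[:2,2],3),"F",np.round(o["ft_force"],1),"T",np.round(o["torque"],2),"gap",round(o["finger_gap"],4),"j",np.round(o["joint_pos"],2))
E
python3 - <<'E'
from h import *
w=[]
N=15
for i in range(1,N+1):
    s=i/N;a=np.radians(75.3+s*(-21.64-75.3));r=.65+s*(.534-.65);r=max(r,.534)
    w.append((r*np.cos(a),r*np.sin(a),.218-.05*max(0,(s-.6)/.4),75.3+s*(-2-75.3)))
w+=[w[-1]]
plan(w)
E
```

```text
linear [[-0.0728, -0.0119, 0.0006], [-0.1424, -0.0316, 0.0006], [-0.2086, -0.0589, 0.0006], [-0.2704, -0.0931, 0.0006], [-0.3272, -0.1336, 0.0006], [-0.3784, -0.1797, 0.0006], [-0.4234, -0.2308, 0.0006], [-0.4618, -0.2859, 0.0006], [-0.4933, -0.3442, 0.0007], [-0.5176, -0.405, 0.009], [-0.5346, -0.4673, 0.0173], [-0.5442, -0.5303, 0.0257], [-0.5465, -0.5931, 0.034], [-0.5417, -0.6549, 0.0423], [-0.53, -0.7149, 0.0507], [-0.53, -0.7149, 0.0507]]
rotation [[-0.0, -0.0, 5.2], [-0.0, -0.0, 10.4], [-0.0, -0.0, 15.5], [-0.0, -0.0, 20.7], [-0.0, -0.0, 25.8], [-0.0, -0.0, 31.0], [-0.0, -0.0, 36.1], [-0.0, -0.0, 41.3], [-0.0, 0.0, 46.4], [-0.0, 0.0, 51.6], [-0.0, 0.0, 56.7], [-0.0, 0.0, 61.9], [-0.0, 0.0, 67.0], [-0.0, 0.0, 72.2], [-0.0, 0.0, 77.3], [-0.0, 0.0, 77.3]]
```

move_arm(
  linear=[
    [-0.06,-0.01,0],
    [-0.12,-0.025,0],
    [-0.175,-0.045,0],
    [-0.23,-0.07,0],
    [-0.28,-0.1,0],
    [-0.33,-0.135,0],
    [-0.375,-0.175,0],
    [-0.42,-0.225,0],
    [-0.46,-0.28,0],
    [-0.49,-0.335,0],
    [-0.515,-0.395,0.01],
    [-0.533,-0.455,0.015],
    [-0.543,-0.515,0.025],
    [-0.547,-0.575,0.035],
    [-0.543,-0.635,0.04],
    [-0.535,-0.69,0.05],
    [-0.53,-0.715,0.05],
    [-0.53,-0.715,0.05],
  ],
  rotation=[
    [0,0,5],
    [0,0,9],
    [0,0,14],
    [0,0,18],
    [0,0,23],
    [0,0,27],
    [0,0,32],
    [0,0,37],
    [0,0,42],
    [0,0,47],
    [0,0,52],
    [0,0,57],
    [0,0,62],
    [0,0,67],
    [0,0,72],
    [0,0,76],
    [0,0,77.3],
    [0,0,77.3],
  ],
  fingers=[-1,-1,-1,-1,-1,-1,-1,-1,-1,-1,-1,-1,-1,-1,-1,-1,-1,-1],
)

```text
clock: 3.55
tcp_pos: [0.4951, -0.1998, 0.1689]
ee_rot: [0.721, 0.693, -0.001, 0.0]
ft_force: [0.3, 0.3, 0.3]
finger_gap: 0.0931
```

```bash
python3 - <<'E'
from h import *
st()
plan([(.4965,-.197,z,-2) for z in (.15,.12,.1,.088)])
E
```

```text
3.55 tcp [ 0.4951 -0.1998  0.1689] yaw -2.27 tilt [-0.    -0.001] F [0.3 0.3 0.3] T [-0.05  0.11  0.01] gap 0.0931 j [ 0.09  0.51  0.38  1.83 -0.24  0.84  0.55]
linear [[0.0029, 0.0013, 0.0189], [0.0029, 0.0013, 0.0489], [0.003, 0.0013, 0.0689], [0.003, 0.0013, 0.0809]]
rotation [[-0.0, 0.1, -0.3], [-0.0, 0.1, -0.3], [-0.0, 0.1, -0.3], [-0.0, 0.1, -0.3]]
```

move_arm(
  linear=[
    [0.003,0.0013,0.03],
    [0.003,0.0013,0.06],
    [0.003,0.0013,0.08],
    [0.003,0.0013,0.08],
    [0.003,0.0013,0.08],
    [0.003,0.0013,0.08],
    [0.003,0.0013,0.08],
    [0.003,0.0013,0.08],
    [0.003,0.0013,0.08],
    [0.003,0.0013,0.08],
  ],
  rotation=[
    [0,0,0],
    [0,0,0],
    [0,0,0],
    [0,0,0],
    [0,0,0],
    [0,0,0],
    [0,0,0],
    [0,0,0],
    [0,0,0],
    [0,0,0],
  ],
  fingers=[-1,-1,-1,1,1,1,1,1,1,1],
  squeeze=35,
)

```text
clock: 4.8
tcp_pos: [0.4965, -0.197, 0.0889]
ee_rot: [0.721, 0.693, -0.001, 0.0]
ft_force: [0.2, 0.3, -0.4]
finger_gap: 0.0276
```

```bash
python3 - <<'E'
from h import *
st()
im,d=grab_frame("scene")
cv2.imwrite("pics/s1.png",cv2.resize(im[90:240,170:330,::-1],None,fx=4,fy=4))
E
```

```text
4.8 tcp [ 0.4965 -0.197   0.0889] yaw -2.28 tilt [-0.    -0.001] F [ 0.2  0.3 -0.4] T [-0.08  0.07  0.01] gap 0.0276 j [ 0.13  0.63  0.32  1.91 -0.31  0.65  0.6 ]
```

View pics/s1.png

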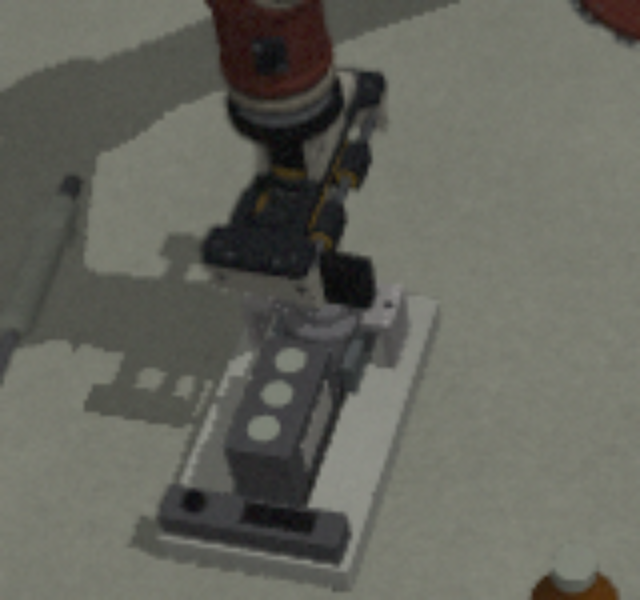

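Fingers straddle the bar (centre ~ (345,275) in this crop) and haven't closed fully yet. I'll finish closing, then try 8° one way slowly.

move_arm(
  linear=[
    [0,0,0],
    [0,0,0],
    [0,0,0],
    [0,0,0],
  ],
  rotation=[
    [0,0,0],
    [0,0,0],
    [0,0,0],
    [0,0,0],
  ],
  fingers=[1,1,1,1],
)

```text
clock: 5.35
tcp_pos: [0.4965, -0.197, 0.0889]
ee_rot: [0.721, 0.693, -0.001, 0.0]
ft_force: [0.3, -0.6, 0.1]
finger_gap: 0.0177
```

```bash
python3 -c "
from h import *
st()"
```

```text
5.35 tcp [ 0.4965 -0.197   0.0889] yaw -2.29 tilt [-0.    -0.001] F [ 0.3 -0.6  0.1] T [-0.07  0.    0.02] gap 0.0177 j [ 0.13  0.63  0.32  1.91 -0.31  0.65  0.6 ]
```

move_arm(
  linear=[
    [0,0,0],
    [0,0,0],
    [0,0,0],
    [0,0,0],
    [0,0,0],
    [0,0,0],
  ],
  rotation=[
    [0,0,2],
    [0,0,4],
    [0,0,6],
    [0,0,8],
    [0,0,10],
    [0,0,10],
  ],
  fingers=[1,1,1,1,1,1],
)

```text
clock: 6.1
tcp_pos: [0.4945, -0.1967, 0.089]
ee_rot: [0.778, 0.628, -0.002, -0.001]
ft_force: [-4.1, 0.8, 5.2]
finger_gap: 0.0186
```

```bash
python3 -c "
from h import *
st()"
```

```text
6.1 tcp [ 0.4945 -0.1967  0.089 ] yaw -12.13 tilt [-0.004 -0.001] F [-4.1  0.8  5.2] T [-0.    1.05  0.76] gap 0.0186 j [ 0.09  0.63  0.37  1.91 -0.35  0.66  0.47]
```

A moment of 0.76 N m and the pads spreading suggest the stop. I'll go back and try the other way.

move_arm(
  linear=[
    [0,0,0],
    [0,0,0],
    [0.0003,0.002,0],
    [0.0003,0.002,0],
    [0.0003,0.002,0],
    [0.0003,0.002,0],
    [0.0003,0.002,0],
    [0.0003,0.002,0],
  ],
  rotation=[
    [0,0,-4],
    [0,0,-8],
    [0,0,-12],
    [0,0,-15],
    [0,0,-18],
    [0,0,-21],
    [0,0,-22],
    [0,0,-22],
  ],
  fingers=[1,1,1,1,1,1,1,1],
)

```text
clock: 7.1
tcp_pos: [0.4968, -0.1972, 0.089]
ee_rot: [0.644, 0.765, -0.002, -0.001]
ft_force: [-0.1, 0.1, 0.1]
finger_gap: 0.0178
```

```bash
python3 -c "
from h import *
st()"
```

```text
7.1 tcp [ 0.4968 -0.1972  0.089 ] yaw 9.78 tilt [-0.004 -0.001] F [-0.1  0.1  0.1] T [-0.29 -0.07 -0.03] gap 0.0178 j [ 0.16  0.62  0.26  1.9  -0.25  0.65  0.75]
```

Free this way: 12° past the start with ~0 torque. I'll carry on to about 85°.

move_arm(
  linear=[
    [0,0,0],
    [0,0,0],
    [0,0,0],
    [0,0,0],
    [0,0,0],
    [0,0,0],
    [0,0,0],
    [0,0,0],
    [0,0,0],
    [0,0,0],
    [0,0,0],
  ],
  rotation=[
    [0,0,-8],
    [0,0,-16],
    [0,0,-24],
    [0,0,-32],
    [0,0,-40],
    [0,0,-48],
    [0,0,-56],
    [0,0,-64],
    [0,0,-71],
    [0,0,-75],
    [0,0,-75],
  ],
  fingers=[1,1,1,1,1,1,1,1,1,1,1],
)

```text
clock: 8.48
tcp_pos: [0.497, -0.1975, 0.0891]
ee_rot: [0.047, 0.999, -0.001, -0.001]
ft_force: [0.6, -1.3, 0.3]
finger_gap: 0.018
```

```bash
python3 -c "
from h import *
st()
plan([(.4968,-.1972,z,85) for z in (.10,.12)])
im,d=grab_frame('scene')
cv2.imwrite('pics/s2.png',cv2.resize(im[90:240,170:330,::-1],None,fx=4,fy=4))"
```

```text
8.47 tcp [ 0.497  -0.1975  0.0891] yaw 84.66 tilt [-0.003 -0.002] F [ 0.6 -1.3  0.3] T [-0.2  -0.13 -0.02] gap 0.018 j [ 0.41  0.61 -0.12  1.9   0.12  0.64  1.7 ]
linear [[0.0002, 0.0003, -0.0109], [0.0003, 0.0002, -0.0309]]
rotation [[-0.1, -0.2, -0.3], [-0.1, -0.2, -0.3]]
```

View pics/s2.png

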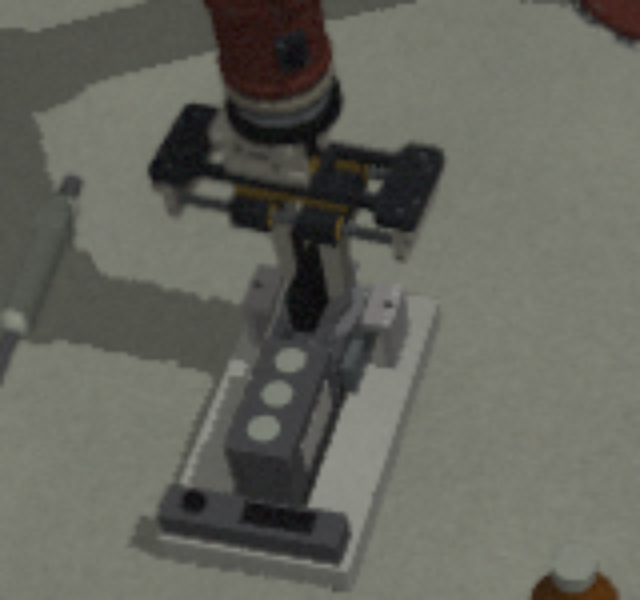

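The bar now lies along the mixer's x (crop (307,285)), with the lugs clear of the hoods. Lift straight up.

move_arm(
  linear=[
    [0,0,-0.005],
    [0,0,-0.01],
    [0,0,-0.02],
    [0,0,-0.03],
    [0,0,-0.05],
    [0,0,-0.07],
    [0,0,-0.09],
    [0,0,-0.09],
  ],
  rotation=[
    [0,0,0],
    [0,0,0],
    [0,0,0],
    [0,0,0],
    [0,0,0],
    [0,0,0],
    [0,0,0],
    [0,0,0],
  ],
  fingers=[1,1,1,1,1,1,1,1],
)

```text
clock: 9.52
tcp_pos: [0.4984, -0.1977, 0.1811]
ee_rot: [0.047, 0.999, -0.002, 0.001]
ft_force: [-0.5, -0.1, -2.0]
finger_gap: 0.0178
```

```bash
python3 -c "
from h import *
st()
plan([(.48,-.01,z,85) for z in (.179,.06,.0295)])
im,d=grab_frame('scene')
cv2.imwrite('pics/s3.png',cv2.resize(im[90:240,170:330,::-1],None,fx=4,fy=4))"
```

```text
9.53 tcp [ 0.4984 -0.1977  0.1811] yaw 84.65 tilt [ 0.001 -0.003] F [-0.5 -0.1 -2. ] T [-0.02 -0.01 -0.02] gap 0.0178 j [ 0.43  0.48 -0.14  1.8   0.09  0.86  1.73]
linear [[0.0358, 0.1851, 0.0014], [0.036, 0.1855, 0.1204], [0.036, 0.1856, 0.1509]]
rotation [[-0.2, 0.1, -0.4], [-0.2, 0.1, -0.4], [-0.2, 0.1, -0.4]]
```

View pics/s3.png

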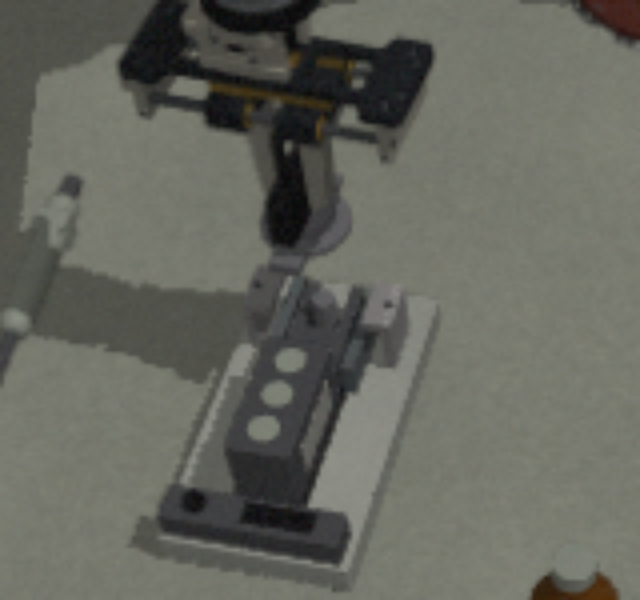

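The nut is off (2 N carried) and the post is visible at crop (320,305). Carry it to the bench.

move_arm(
  linear=[
    [0.01,0.04,0],
    [0.02,0.09,0],
    [0.03,0.14,0],
    [0.036,0.185,0],
    [0.036,0.1855,0.04],
    [0.036,0.1855,0.08],
    [0.036,0.1855,0.12],
    [0.036,0.1855,0.137],
    [0.036,0.1855,0.145],
    [0.036,0.1855,0.149],
    [0.036,0.1855,0.151],
    [0.036,0.1855,0.151],
  ],
  rotation=[
    [0,0,0],
    [0,0,0],
    [0,0,0],
    [0,0,0],
    [0,0,0],
    [0,0,0],
    [0,0,0],
    [0,0,0],
    [0,0,0],
    [0,0,0],
    [0,0,0],
    [0,0,0],
  ],
  fingers=[1,1,1,1,1,1,1,1,1,1,1,1],
)

```text
clock: 11.08
tcp_pos: [0.4792, -0.0097, 0.0291]
ee_rot: [0.047, 0.999, -0.001, 0.0]
ft_force: [0.1, 0.4, -2.1]
finger_gap: 0.018
```

```bash
python3 -c "
from h import *
st()"
```

```text
11.07 tcp [ 0.4792 -0.0097  0.0291] yaw 84.65 tilt [ 0.    -0.002] F [ 0.1  0.4 -2.1] T [-0.02 -0.02  0.04] gap 0.018 j [ 0.04  0.66 -0.1   2.09  0.16  0.4   1.29]
```

move_arm(
  linear=[
    [0,0,0.001],
    [0,0,0.002],
    [0,0,0.002],
  ],
  rotation=[
    [0,0,0],
    [0,0,0],
    [0,0,0],
  ],
  fingers=[1,1,1],
)

```text
clock: 11.45
tcp_pos: [0.4792, -0.0098, 0.0289]
ee_rot: [0.047, 0.999, -0.001, 0.001]
ft_force: [-3.9, -0.4, 13.3]
finger_gap: 0.0178
```

```bash
python3 -c "
from h import *
st()"
```

```text
11.45 tcp [ 0.4792 -0.0098  0.0289] yaw 84.64 tilt [ 0.001 -0.003] F [-3.9 -0.4 13.3] T [0.15 0.65 0.  ] gap 0.0178 j [ 0.04  0.66 -0.1   2.09  0.16  0.4   1.29]
```

move_arm(
  linear=[
    [0,0,0],
    [0,0,0],
    [0,0,0],
    [0,0,0],
    [0,0,0],
    [0,0,-0.01],
    [0,0,-0.05],
    [0,0,-0.1],
    [0,0,-0.15],
    [0,0,-0.15],
  ],
  rotation=[
    [0,0,0],
    [0,0,0],
    [0,0,0],
    [0,0,0],
    [0,0,0],
    [0,0,0],
    [0,0,0],
    [0,0,0],
    [0,0,0],
    [0,0,0],
  ],
  fingers=[-1,-1,-1,-1,-1,-1,-1,-1,-1,-1],
)

```text
clock: 12.7
tcp_pos: [0.4817, -0.0092, 0.1831]
ee_rot: [0.047, 0.999, -0.001, 0.005]
ft_force: [-0.6, 1.7, -0.1]
finger_gap: 0.093
```

```bash
python3 -c "
from h import *
st()
plan([(.583,-.2,z,88) for z in (.179,.06,.048)])
im,d=grab_frame('scene')
cv2.imwrite('pics/s4.png',cv2.resize(im[90:240,170:370,::-1],None,fx=4,fy=4))
P=cloud('scene',d);x,y,z=P[...,0],P[...,1],P[...,2]
for a,b in ((.085,.1),):
    ct=P[(abs(x-.6)<.06)&(abs(y+.2)<.04)&(z>a)&(z<b)];r=cv2.minAreaRect(ct[:,:2].astype(np.float32)*1000);print(len(ct),ct.mean(0),r)"
```

```text
12.7 tcp [ 0.4817 -0.0092  0.1831] yaw 84.63 tilt [ 0.011 -0.003] F [-0.6  1.7 -0.1] T [0.01 0.01 0.04] gap 0.093 j [ 0.09  0.4  -0.17  1.95  0.1   0.79  1.35]
linear [[-0.1186, -0.1805, 0.0057], [-0.1173, -0.1803, 0.1247], [-0.1172, -0.1803, 0.1367]]
rotation [[-0.1, 0.6, -3.4], [-0.1, 0.6, -3.4], [-0.1, 0.6, -3.4]]
531 [ 0.60202315 -0.19830195  0.09128002] ((599.0408325195312, -199.0408935546875), (50.236724853515625, 100.67604064941406), 86.89879608154297)
```

View pics/s4.png

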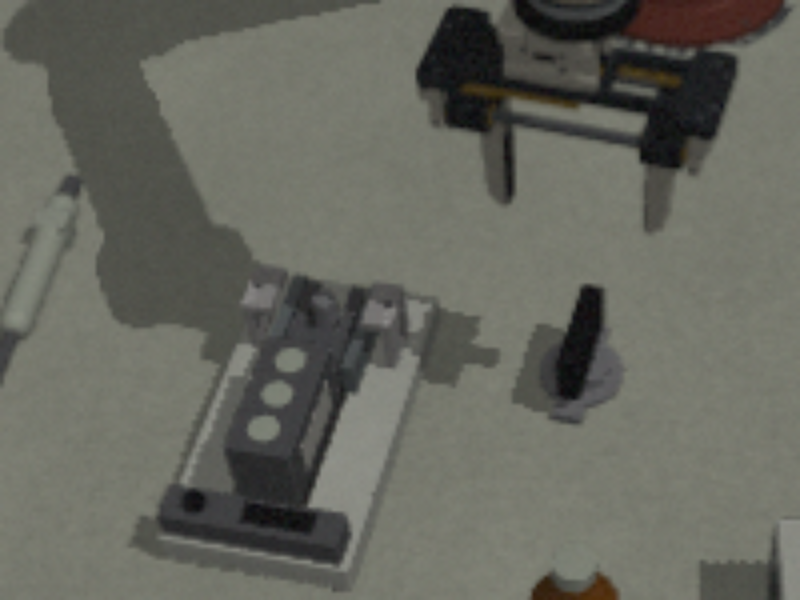

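The nut stands upright with its bar up (crop (580,340)). Now to the cassette body.

move_arm(
  linear=[
    [-0.03,-0.045,0],
    [-0.06,-0.09,0],
    [-0.09,-0.135,0],
    [-0.1185,-0.1805,0.005],
    [-0.1185,-0.1805,0.01],
    [-0.118,-0.1805,0.05],
    [-0.1172,-0.1803,0.09],
    [-0.1172,-0.1803,0.12],
    [-0.1172,-0.1803,0.133],
    [-0.1172,-0.1803,0.133],
  ],
  rotation=[
    [0,0.6,-1],
    [0,0.6,-2],
    [0,0.6,-3.4],
    [0,0.6,-3.4],
    [0,0.6,-3.4],
    [0,0.6,-3.4],
    [0,0.6,-3.4],
    [0,0.6,-3.4],
    [0,0.6,-3.4],
    [0,0.6,-3.4],
  ],
  fingers=[-1,-1,-1,-1,-1,-1,-1,-1,-1,-1],
)

```text
clock: 14.0
tcp_pos: [0.5797, -0.1992, 0.0481]
ee_rot: [0.017, 1.0, -0.0, -0.004]
ft_force: [0.3, -0.4, 0.0]
finger_gap: 0.0927
```

```bash
python3 -c "
from h import *
st()
im,d=grab_frame('scene')
cv2.imwrite('pics/s5.png',cv2.resize(im[90:240,170:370,::-1],None,fx=4,fy=4))"
```

```text
14.0 tcp [ 0.5797 -0.1992  0.0481] yaw 88.08 tilt [-0.007 -0.001] F [ 0.3 -0.4  0. ] T [-0.01  0.01  0.01] gap 0.0927 j [ 0.37  0.76 -0.13  1.69  0.15  0.7   1.7 ]
```

View pics/s5.png

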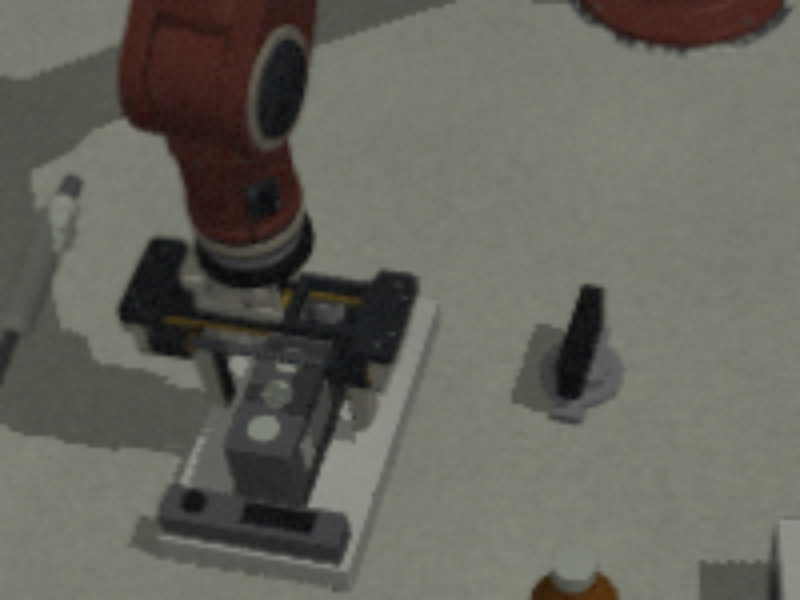

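move_arm(
  linear=[
    [0,0,0],
    [0,0,0],
    [0,0,0],
    [0,0,0],
    [0,0,0],
    [0,0,0],
    [0,0,0],
    [0,0,0],
    [0,0,0],
    [0,0,0],
    [0,0,0],
  ],
  rotation=[
    [0,-0.4,0],
    [0,-0.4,0],
    [0,-0.4,0],
    [0,-0.4,0],
    [0,-0.4,0],
    [0,-0.4,0],
    [0,-0.4,0],
    [0,-0.4,0],
    [0,-0.4,0],
    [0,-0.4,0],
    [0,-0.4,0],
  ],
  fingers=[1,1,1,1,1,1,1,1,1,1,1],
  squeeze=35,
)

```text
clock: 15.42
tcp_pos: [0.5808, -0.1996, 0.0493]
ee_rot: [0.017, 1.0, -0.001, 0.001]
ft_force: [-0.0, 0.9, 1.5]
finger_gap: 0.0477
```

```bash
python3 -c "
from h import *
st()"
```

```text
15.43 tcp [ 0.5808 -0.1996  0.0493] yaw 88.07 tilt [ 0.003 -0.002] F [-0.   0.9  1.5] T [0.27 0.1  0.01] gap 0.0477 j [ 0.38  0.76 -0.13  1.7   0.15  0.69  1.7 ]
```

move_arm(
  linear=[
    [0,0,-0.005],
    [0,0,-0.015],
    [0,0,-0.03],
    [0,0,-0.05],
    [0,0,-0.07],
    [0,0,-0.09],
    [0,0,-0.095],
    [0,0,-0.095],
  ],
  rotation=[
    [0,0,0],
    [0,0,0],
    [0,0,0],
    [0,0,0],
    [0,0,0],
    [0,0,0],
    [0,0,0],
    [0,0,0],
  ],
  fingers=[1,1,1,1,1,1,1,1],
)

```text
clock: 16.42
tcp_pos: [0.5805, -0.1994, 0.1447]
ee_rot: [0.017, 1.0, -0.001, 0.001]
ft_force: [-0.7, 0.4, -3.1]
finger_gap: 0.0479
```

```bash
python3 -c "
from h import *
st()
plan([(.544,.190,z,100.8) for z in (.145,.05,.0205)])
im,d=grab_frame('scene')
cv2.imwrite('pics/s6.png',cv2.resize(im[90:240,170:370,::-1],None,fx=4,fy=4))"
```

```text
16.43 tcp [ 0.5805 -0.1994  0.1447] yaw 88.07 tilt [ 0.003 -0.002] F [-0.7  0.4 -3.1] T [0.02 0.04 0.01] gap 0.0479 j [ 0.39  0.64 -0.15  1.62  0.12  0.89  1.73]
linear [[0.0496, 0.388, -0.0012], [0.0499, 0.3882, 0.0938], [0.0499, 0.3882, 0.1233]]
rotation [[-0.1, 0.2, -12.7], [-0.1, 0.2, -12.7], [-0.1, 0.2, -12.7]]
```

View pics/s6.png

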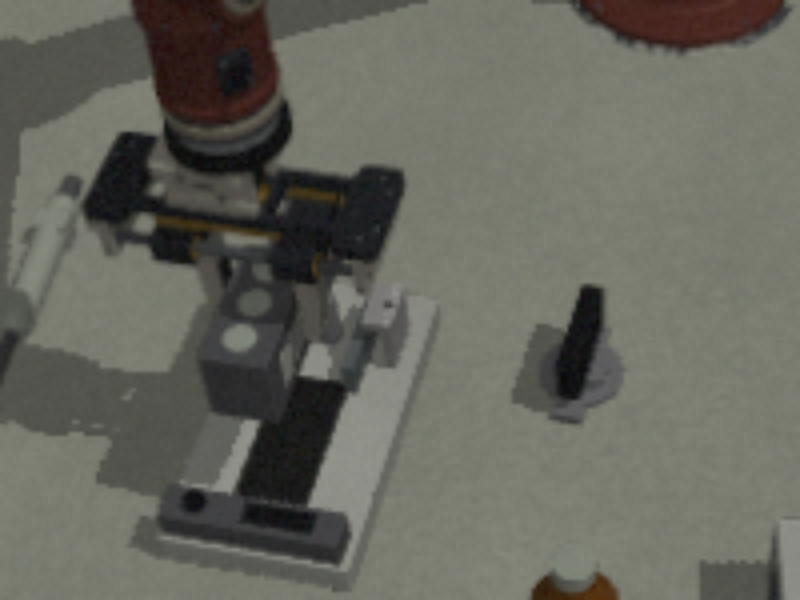

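move_arm(
  linear=[
    [0.005,0.03,0],
    [0.01,0.08,0],
    [0.018,0.135,0],
    [0.025,0.19,0],
    [0.032,0.245,0],
    [0.04,0.3,0],
    [0.047,0.35,0],
    [0.05,0.38,0],
    [0.05,0.388,0],
    [0.05,0.388,0.03],
    [0.05,0.388,0.06],
    [0.05,0.388,0.09],
    [0.05,0.388,0.11],
    [0.05,0.388,0.118],
    [0.05,0.388,0.118],
  ],
  rotation=[
    [0,0,-1],
    [0,0,-3],
    [0,0,-5],
    [0,0,-7],
    [0,0,-9],
    [0,0,-11],
    [0,0,-12.7],
    [0,0,-12.7],
    [0,0,-12.7],
    [0,0,-12.7],
    [0,0,-12.7],
    [0,0,-12.7],
    [0,0,-12.7],
    [0,0,-12.7],
    [0,0,-12.7],
  ],
  fingers=[1,1,1,1,1,1,1,1,1,1,1,1,1,1,1],
)

```text
clock: 18.35
tcp_pos: [0.5435, 0.1887, 0.0249]
ee_rot: [-0.093, 0.996, -0.001, 0.0]
ft_force: [0.6, 0.4, -2.4]
finger_gap: 0.0476
```

```bash
python3 -c "
from h import *
st()
plan([(.544,.190,z,100.8) for z in (.0193,)])
for c in ('scene','top'):
  im,d=grab_frame(c);np.save(f'pics/{c}7.npy',d)
  cv2.imwrite(f'pics/{c}7.png',im[:,:,::-1])
a=cv2.imread('pics/scene7.png')[120:300,280:480];b=cv2.imread('pics/top7.png')[120:270,200:360]
cv2.imwrite('pics/s7.png',np.vstack([cv2.resize(a,(400,300))]+[cv2.resize(b,(400,300))]))
"
```

```text
18.35 tcp [0.5435 0.1887 0.0249] yaw 100.68 tilt [ 0.001 -0.003] F [ 0.6  0.4 -2.4] T [ 0.02  0.01 -0.02] gap 0.0476 j [-0.27  0.76 -0.16  1.82  0.2   0.58  1.2 ]
linear [[-0.0007, 0.0012, 0.0056]]
rotation [[-0.2, 0.0, -0.1]]
```

View pics/s7.png

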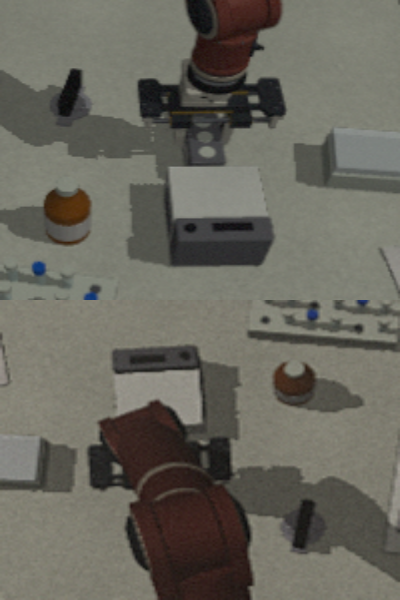

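```bash
python3 -c "
from h import *
d=np.load('pics/scene7.npy');P=cloud('scene',d)
o=np.array([.553,.1918]);t=np.radians(10.8);u=np.array([np.cos(t),np.sin(t)]);v=np.array([-u[1],u[0]])
X=(P[...,:2]-o)@u;Y=(P[...,:2]-o)@v;z=P[...,2]
for lo,hi,a,b in ((20,58,.05,.08),(72,165,.07,.085),(172,206,.085,.1),):
  m=(X>lo/1e3)&(X<hi/1e3)&(abs(Y)<.075)&(z>a)&(z<b)
  print(m.sum(),'Y',np.round(np.percentile(Y[m],[1,50,99])*1e3,1),'X',np.round(np.percentile(X[m],[1,99])*1e3,1),'z',np.median(z[m]))
  for xx in range(lo,hi,12):
    k=m&(X>xx/1e3)&(X<(xx+12)/1e3)
    if k.sum()>8: print(xx,k.sum(),np.round(Y[k].min()*1e3,1),np.round(Y[k].max()*1e3,1))
m=(X>-.02)&(X<.15)&(abs(Y)<.07)&(z>.045)&(z<.09);im=cv2.imread('pics/scene7.png');im[m]=(0,0,255)
cv2.imwrite('pics/s8.png',cv2.resize(im[120:300,280:480],None,fx=4,fy=4,interpolation=0)[:600])
"
```

```text
231 Y [-24.4  -3.2  20.7] X [20.3 57.9] z 0.06669840513505343
20 63 -24.4 21.2
32 68 -25.0 20.7
44 76 -24.2 21.0
56 24 -24.3 18.7
1416 Y [-57.3   0.6  59.4] X [ 73.  163.5] z 0.07742411327843307
72 175 -58.2 60.6
84 171 -58.0 60.5
96 174 -56.8 61.4
108 198 -57.9 61.2
120 176 -57.9 60.4
132 192 -57.3 61.3
144 191 -58.0 61.1
156 139 -56.6 60.7
569 Y [-57.2  -0.5  59.3] X [172.7 205.6] z 0.09152078740698222
172 181 -57.1 60.3
184 215 -58.0 61.1
196 173 -58.9 61.5
```

View pics/s8.png

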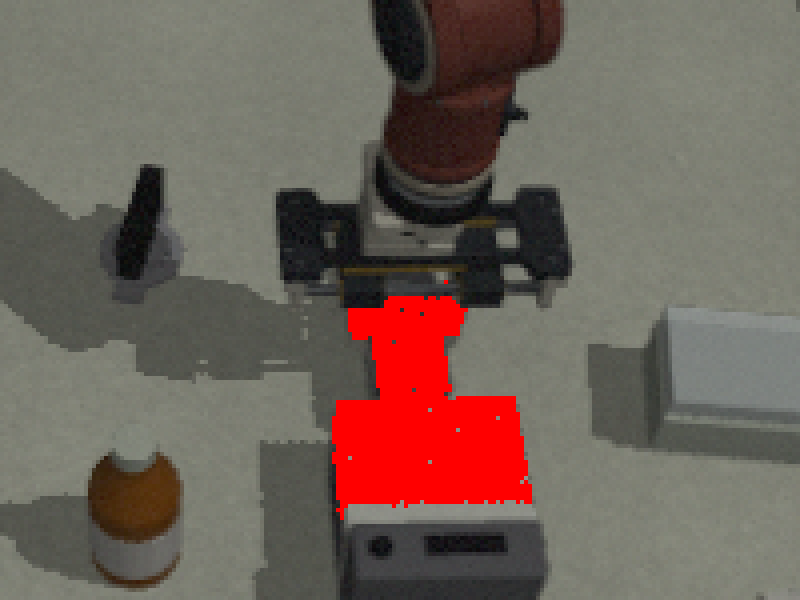

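The cassette is 3.4 mm left of the lane's middle (cassette Y −1.8, dock +1.6 mm in the same camera). I shift it +3 mm and set it down.

move_arm(
  linear=[
    [0,0.003,0],
    [0,0.003,0.002],
    [0,0.003,0.004],
    [0,0.003,0.005],
    [0,0.003,0.006],
    [0,0.003,0.006],
  ],
  rotation=[
    [0,0,0],
    [0,0,0],
    [0,0,0],
    [0,0,0],
    [0,0,0],
    [0,0,0],
  ],
  fingers=[1,1,1,1,1,1],
)

```text
clock: 19.2
tcp_pos: [0.5435, 0.1925, 0.0199]
ee_rot: [-0.093, 0.996, -0.001, 0.001]
ft_force: [0.0, -0.7, -2.8]
finger_gap: 0.0482
```

```bash
python3 -c "
from h import *
st()"
```

```text
19.2 tcp [0.5435 0.1925 0.0199] yaw 100.72 tilt [ 0.003 -0.001] F [ 0.  -0.7 -2.8] T [ 0.05 -0.01  0.03] gap 0.0482 j [-0.28  0.76 -0.16  1.82  0.2   0.57  1.19]
```

move_arm(
  linear=[
    [0,0,0.001],
    [0,0,0.0015],
    [0,0,0.0015],
  ],
  rotation=[
    [0,0,0],
    [0,0,0],
    [0,0,0],
  ],
  fingers=[1,1,1],
)

```text
clock: 19.58
tcp_pos: [0.5437, 0.1926, 0.0193]
ee_rot: [-0.093, 0.996, -0.001, 0.002]
ft_force: [-2.7, -1.0, 5.9]
finger_gap: 0.0479
```

```bash
python3 -c "
from h import *
st()"
```

```text
19.57 tcp [0.5437 0.1926 0.0193] yaw 100.72 tilt [ 0.003 -0.001] F [-2.7 -1.   5.9] T [-0.08  0.55  0.04] gap 0.0479 j [-0.28  0.77 -0.15  1.82  0.21  0.57  1.19]
```

move_arm(
  linear=[
    [0,0,0],
    [0,0,0],
    [0,0,0],
    [0,0,0],
    [0,0,0],
    [0,0,-0.01],
    [0,0,-0.05],
    [0,0,-0.09],
    [0.03,0,-0.09],
    [0.06,0,-0.09],
    [0.0875,0,-0.09],
    [0.0875,0,-0.09],
  ],
  rotation=[
    [0,0,0],
    [0,0,0],
    [0,0,0],
    [0,0,0],
    [0,0,0],
    [0,0,0],
    [0,0,0],
    [0,0,0],
    [0,0,0],
    [0,0,0],
    [0,0,0],
    [0,0,0],
  ],
  fingers=[-1,-1,-1,-1,-1,-1,-1,-1,-1,-1,-1,-1],
)

```text
clock: 21.08
tcp_pos: [0.4559, 0.1762, 0.1097]
ee_rot: [-0.094, 0.996, -0.001, 0.001]
ft_force: [0.3, 0.1, -1.0]
finger_gap: 0.093
```

```bash
cat > c.py <<'E'
from h import *
import sys
n=sys.argv[1]
st()
o=np.array([.553,.1918]);t=np.radians(10.8);u=np.array([np.cos(t),np.sin(t)]);v=np.array([-u[1],u[0]])
q=np.array(get_obs()["tcp_pos"][:2])-o;print("tcp dock XY mm",q@u*1e3,q@v*1e3)
for c in ('scene','top'):
  im,d=grab_frame(c);np.save(f'pics/{c}{n}.npy',d);cv2.imwrite(f'pics/{c}{n}.png',im[:,:,::-1])
  P=cloud(c,d);X=((P[...,:2]-o)@u)*1e3;Y=((P[...,:2]-o)@v)*1e3;z=P[...,2]
  print(c)
  for nm,lo,hi,a,b in (("casstop",-60,66,.054,.07),("tail",-140,-45,.022,.04),("roof",68,165,.07,.085)):
    m=(X>lo)&(X<hi)&(abs(Y)<(30 if nm!='roof' else 75))&(z>a)&(z<b)
    if m.sum()<20: continue
    print(nm,m.sum(),'X',np.percentile(X[m],[1,99]).round(1),'Y',np.percentile(Y[m],[1,50,99]).round(1),cv2.minAreaRect(np.c_[X[m],Y[m]].astype(np.float32)))
a=cv2.imread(f'pics/scene{n}.png')[120:300,280:480];b=cv2.imread(f'pics/top{n}.png')[120:270,200:360]
cv2.imwrite(f'pics/s{n}.png',np.hstack([cv2.resize(a,(400,360)),cv2.resize(b,(400,360))]))
E
python3 c.py 9
```

```text
21.07 tcp [0.4559 0.1762 0.1097] yaw 100.79 tilt [ 0.003 -0.002] F [ 0.3  0.1 -1. ] T [ 0.04 -0.01  0.03] gap 0.093 j [-0.28  0.53 -0.19  2.    0.17  0.62  1.17]
tcp dock XY mm -98.29577256481616 2.869430857349614
scene
casstop 501 X [-38.4  58.1] Y [-20.8   1.1  24.2] ((9.223365783691406, 1.7380905151367188), (99.62590789794922, 45.728179931640625), 0.1716347187757492)
tail 143 X [-121.5  -55.1] Y [-19.4  -6.   22.6] ((-87.46971130371094, 1.3744430541992188), (70.2125473022461, 42.40448760986328), 0.552746593952179)
roof 1441 X [ 72.2 163.7] Y [-57.6   1.   59.5] ((116.60050964355469, 1.709259033203125), (119.5087661743164, 96.53370666503906), 89.87873077392578)
top
casstop 131 X [-9.9 56.8] Y [-23.5  -8.6  23.8] ((21.71353530883789, 0.06817436218261719), (70.98687744140625, 47.342567443847656), 1.83169686794281)
roof 828 X [ 69.6 164.3] Y [-59.7  -0.3  58. ] ((116.96578216552734, -0.603607177734375), (95.92564392089844, 120.52803039550781), 0.032822899520397186)
```

View pics/s9.png

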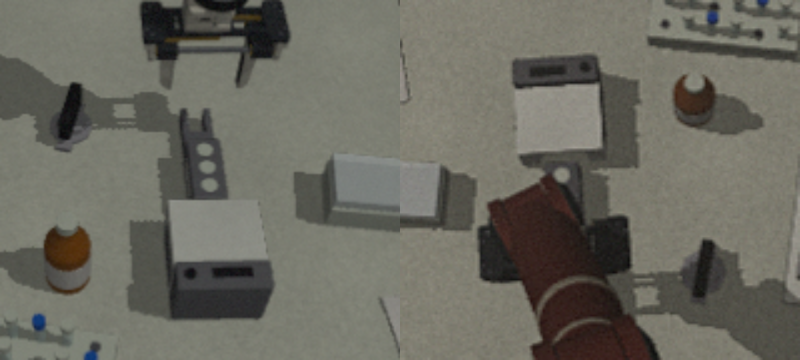

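Cassette stands free, nose at X≈58 (12 mm before the mouth), Y matching the lane's middle in both cameras, and yaw within 0.3°. Now take the tail.

move_arm(
  linear=[
    [0,0,0.03],
    [0,0,0.06],
    [0,0,0.085],
    [0,0,0.098],
    [0,0,0.103],
    [0,0,0.103],
    [0,0,0.103],
  ],
  rotation=[
    [0,0,0],
    [0,0,0],
    [0,0,0],
    [0,0,0],
    [0,0,0],
    [0,0,0],
    [0,0,0],
  ],
  fingers=[-1,-1,-1,-1,-1,-1,-1],
)

```text
clock: 22.05
tcp_pos: [0.4601, 0.1771, 0.0075]
ee_rot: [-0.093, 0.996, -0.0, 0.004]
ft_force: [-0.8, -0.3, 0.6]
finger_gap: 0.0926
```

```bash
python3 -c "
from h import *
st()"
```

```text
22.05 tcp [0.4601 0.1771 0.0075] yaw 100.71 tilt [0.007 0.   ] F [-0.8 -0.3  0.6] T [ 0.04 -0.07 -0.02] gap 0.0926 j [-0.33  0.71 -0.12  2.07  0.23  0.37  1.12]
```

move_arm(
  linear=[
    [0.001,0,0.003],
    [0.001,0,0.003],
    [0.001,0,0.003],
    [0.001,0,0.003],
    [0.001,0,0.003],
    [0.001,0,0.003],
    [0.001,0,0.003],
    [0.001,0,0.003],
    [0.001,0,0.003],
    [0.001,0,0.003],
    [0.001,0,0.003],
  ],
  rotation=[
    [0,0.3,0],
    [0,0.3,0],
    [0,0.3,0],
    [0,0.3,0],
    [0,0.3,0],
    [0,0.3,0],
    [0,0.3,0],
    [0,0.3,0],
    [0,0.3,0],
    [0,0.3,0],
    [0,0.3,0],
  ],
  fingers=[-1,1,1,1,1,1,1,1,1,1,1],
  squeeze=25,
)

```text
clock: 23.42
tcp_pos: [0.4592, 0.1769, 0.0045]
ee_rot: [-0.093, 0.996, -0.0, 0.001]
ft_force: [0.3, -0.2, 1.1]
finger_gap: 0.0441
```

```bash
python3 c.py 10
```

```text
23.43 tcp [0.4592 0.1769 0.0045] yaw 100.7 tilt [ 0.002 -0.001] F [ 0.3 -0.2  1.1] T [0.05 0.03 0.01] gap 0.0441 j [-0.33  0.72 -0.12  2.07  0.23  0.37  1.12]
tcp dock XY mm -94.96739893155478 2.919756691102439
scene
casstop 501 X [-38.9  58.6] Y [-20.6   1.4  24.5] ((9.845455169677734, 2.2813758850097656), (46.34129333496094, 101.96690368652344), 89.95606231689453)
tail 146 X [-119.2  -58.9] Y [-28.3   1.9  27.8] ((-87.64100646972656, -0.3231239318847656), (56.9894905090332, 57.04521179199219), 10.329076766967773)
roof 1437 X [ 72. 164.] Y [-57.5   1.1  59.5] ((117.02367401123047, 1.5851097106933594), (96.10316467285156, 119.65800476074219), 0.3787887692451477)
top
casstop 182 X [-9.6 57.5] Y [-22.7  -3.2  24.1] ((21.92898941040039, 0.5826587677001953), (71.48796844482422, 47.62266540527344), 1.4414249658584595)
roof 828 X [ 69.3 164.5] Y [-59.9  -0.8  58.4] ((116.58032989501953, -0.8366928100585938), (96.7094955444336, 120.20601654052734), 0.06173514202237129)
```

View pics/s10.png

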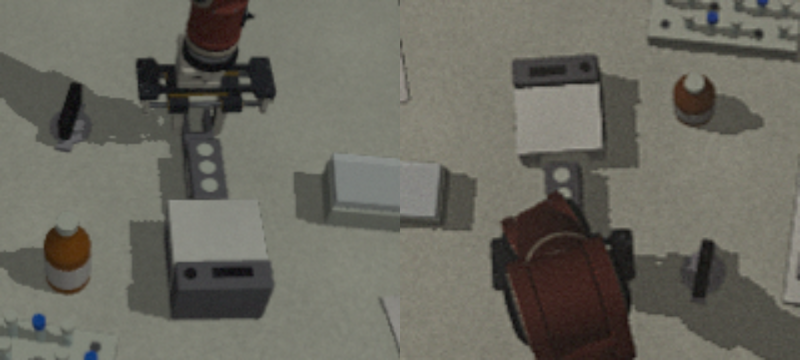

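move_arm(
  linear=[
    [-0.008,-0.001,0],
    [-0.018,-0.001,0],
    [-0.028,-0.001,0],
    [-0.038,-0.001,0],
    [-0.048,-0.001,0],
    [-0.058,-0.001,0],
    [-0.058,-0.001,0],
  ],
  rotation=[
    [0,0,0],
    [0,0,0],
    [0,0,0],
    [0,0,0],
    [0,0,0],
    [0,0,0],
    [0,0,0],
  ],
  fingers=[1,1,1,1,1,1,1],
)

```text
clock: 24.4
tcp_pos: [0.519, 0.1871, 0.0045]
ee_rot: [-0.093, 0.996, 0.0, 0.003]
ft_force: [0.5, 0.9, -2.0]
finger_gap: 0.0435
```

```bash
python3 c.py 11
```

```text
24.4 tcp [0.519  0.1871 0.0045] yaw 100.66 tilt [0.006 0.001] F [ 0.5  0.9 -2. ] T [ 0.    0.09 -0.02] gap 0.0435 j [-0.29  0.76 -0.15  1.9   0.22  0.48  1.16]
tcp dock XY mm -34.26306734288663 1.7461874546433118
scene
casstop 239 X [-28.9  61.6] Y [-23.8   0.9  27.1] ((11.034374237060547, 3.4731101989746094), (103.73632049560547, 56.47248077392578), 4.184772968292236)
roof 1446 X [ 71.7 163.8] Y [-57.4   1.1  59.4] ((116.6290054321289, 1.4457130432128906), (119.66962432861328, 96.13616943359375), 89.6600570678711)
top
roof 813 X [ 69.5 163.7] Y [-59.7  -0.7  57.8] ((116.53106689453125, -0.8219528198242188), (96.73335266113281, 120.5457992553711), 0.02235179953277111)
```

move_arm(
  linear=[
    [-0.008,0,0],
    [-0.018,0,0],
    [-0.028,0,0],
    [-0.036,0,0],
    [-0.042,0,0],
    [-0.042,0,0],
  ],
  rotation=[
    [0,0.3,0],
    [0,0.3,0],
    [0,0.3,0],
    [0,0.3,0],
    [0,0.3,0],
    [0,0.3,0],
  ],
  fingers=[1,1,1,1,1,1],
)

```text
clock: 25.25
tcp_pos: [0.5599, 0.1947, 0.0046]
ee_rot: [-0.093, 0.996, -0.0, 0.0]
ft_force: [0.8, 0.3, -2.0]
finger_gap: 0.0436
```

```bash
python3 c.py 12
```

```text
25.25 tcp [0.5599 0.1947 0.0046] yaw 100.67 tilt [ 0.001 -0.   ] F [ 0.8  0.3 -2. ] T [-0.05  0.05 -0.02] gap 0.0436 j [-0.27  0.81 -0.16  1.78  0.22  0.57  1.19]
tcp dock XY mm 7.353412922029422 1.5996131810097347
scene
roof 1446 X [ 71.8 163.9] Y [-57.5   1.1  59.6] ((116.88147735595703, 1.6271591186523438), (119.45970916748047, 96.06954193115234), 89.96710968017578)
top
roof 529 X [ 73.  164.2] Y [-60.2 -19.3  57.2] ((117.41954040527344, -0.6886215209960938), (120.50407409667969, 95.36091613769531), 89.39732360839844)
```

move_arm(
  linear=[
    [-0.003,0,0],
    [-0.006,0,0],
    [-0.008,0,0],
    [-0.01,0,0],
    [-0.011,0,0],
    [-0.011,0,0],
  ],
  rotation=[
    [0,0,0],
    [0,0,0],
    [0,0,0],
    [0,0,0],
    [0,0,0],
    [0,0,0],
  ],
  fingers=[1,1,1,1,1,1],
)

```text
clock: 26.1
tcp_pos: [0.5692, 0.1966, 0.0045]
ee_rot: [-0.093, 0.996, -0.001, -0.001]
ft_force: [-3.9, -1.4, 0.9]
finger_gap: 0.044
```

```bash
python3 -c "
from h import *
st()"
```

```text
26.1 tcp [0.5692 0.1966 0.0045] yaw 100.69 tilt [-0.002 -0.001] F [-3.9 -1.4  0.9] T [-0.14  0.62 -0.01] gap 0.044 j [-0.27  0.82 -0.17  1.75  0.22  0.6   1.19]
```

Contact at about 112 mm of travel, as expected. One more gentle push to confirm.

move_arm(
  linear=[
    [-0.002,0,0],
    [-0.003,0,0],
    [-0.003,0,0],
    [-0.003,0,0],
  ],
  rotation=[
    [0,0,0],
    [0,0,0],
    [0,0,0],
    [0,0,0],
  ],
  fingers=[1,1,1,1],
)

```text
clock: 26.6
tcp_pos: [0.5692, 0.1965, 0.0045]
ee_rot: [-0.093, 0.996, -0.001, -0.004]
ft_force: [-6.5, -1.1, 3.5]
finger_gap: 0.0436
```

```bash
python3 -c "
from h import *
st()"
```

```text
26.6 tcp [0.5692 0.1965 0.0045] yaw 100.7 tilt [-0.008 -0.003] F [-6.5 -1.1  3.5] T [-0.12  1.45 -0.07] gap 0.0436 j [-0.27  0.82 -0.17  1.74  0.21  0.61  1.2 ]
```

No travel under 6.5 N: it is at the stop. Release and retreat.

move_arm(
  linear=[
    [0,0,0],
    [0,0,0],
    [0,0,0],
    [0,0,0],
    [0,0,0],
    [0,0,0],
    [0,0,-0.02],
    [0,0,-0.06],
    [0,0,-0.11],
    [0,0,-0.16],
    [0.04,0,-0.2],
    [0.08,0,-0.22],
    [0.08,0,-0.22],
  ],
  rotation=[
    [0,0,0],
    [0,0,0],
    [0,0,0],
    [0,0,0],
    [0,0,0],
    [0,0,0],
    [0,0,0],
    [0,0,0],
    [0,0,0],
    [0,0,0],
    [0,0,0],
    [0,0,0],
    [0,0,0],
  ],
  fingers=[-1,-1,-1,-1,-1,-1,-1,-1,-1,-1,-1,-1,-1],
)

```text
clock: 28.22
tcp_pos: [0.4906, 0.1826, 0.2273]
ee_rot: [-0.094, 0.996, -0.001, -0.003]
ft_force: [0.3, -0.5, 0.2]
finger_gap: 0.093
```

```bash
python3 c.py 13; python3 - <<'E'
from h import *
o=np.array([.553,.1918]);t=np.radians(10.8);u=np.array([np.cos(t),np.sin(t)]);v=np.array([-u[1],u[0]])
d=np.load('pics/scene13.npy');P=cloud('scene',d);X=((P[...,:2]-o)@u)*1e3;Y=((P[...,:2]-o)@v)*1e3;z=P[...,2]
m=(X>-60)&(X<66)&(abs(Y)<35)&(z>.015)&(z<.045)
print(m.sum(),np.percentile(X[m],[0,1,99]),np.percentile(Y[m],[1,99]),np.median(z[m]),np.percentile(z[m],[5,95]))
E
```

```text
28.23 tcp [0.4906 0.1826 0.2273] yaw 100.79 tilt [-0.005 -0.003] F [ 0.3 -0.5  0.2] T [ 0.05 -0.07 -0.01] gap 0.093 j [-0.23  0.42 -0.25  1.77  0.12  0.97  1.24]
tcp dock XY mm -62.98569326285562 2.688114716407213
scene
roof 1441 X [ 71.7 164. ] Y [-57.4   1.1  59.5] ((116.99626922607422, 1.5943374633789062), (95.79488372802734, 120.07113647460938), 0.04879741370677948)
top
roof 633 X [ 69.5 164.5] Y [-60.1 -15.8  57. ] ((116.6372299194336, -0.7359390258789062), (120.30764770507812, 96.83233642578125), 89.26113891601562)
142 [-9.52180092 -8.29068607 41.94813728] [-19.67475001  22.1038121 ] 0.031427131414138165 [0.01957693 0.03434058]
```

```bash
python3 -c "
import cv2
a=cv2.imread('pics/scene13.png');cv2.imwrite('pics/f.png',cv2.resize(a[100:300,230:500],None,fx=2.9,fy=2.9,interpolation=cv2.INTER_CUBIC))"
```

```text
(no output)
```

View pics/f.png

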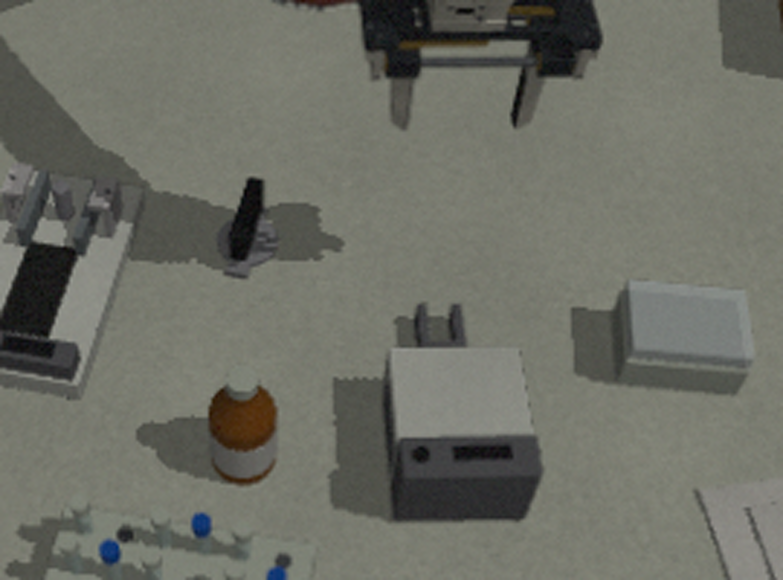

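The fork sticks out of the dock at (440,325) with its end at dock x ≈ −9.5 mm (home is −10). The nut stands bar up at (248,225), and the bystanders are untouched. Hand in.

```bash
python3 -c "
from workcell import *
print(close_job())"
```

```text
the job is handed in; nothing more can be done
None
```

The cassette is fully home in the cooling dock and the nut is standing on the bench with its bar up. I handed the job in at about 28 s of the 72 s allowed.

- **Nut:** Clockwise from above it met the stop: 0.76 N m with the grip twisted 10° on. Counter-clockwise it turned freely. I turned it about 87°, lifted it straight off and stood it at about (0.48, −0.01).
- **Cassette:** I lifted it by its body and set it down 12 mm in front of the dock's mouth. A camera check before touchdown showed it 3.4 mm off the lane's middle, so I corrected that, then let go. I then took it by the tail and slid it in 112 mm. A last push of about 6.5 N did not move it further.
- **Last checks:** The tail end is at dock x ≈ −9.5 mm, against −10 mm when home. The gripper is open, about 0.23 m up and touching nothing. The bottle and tip box look unmoved. I did not check the pipette again in the last picture, but no move went near it.
- **Disagreements:** The two cameras differed by 2–4 mm on positions, within or just over the stated calibration. While setting the nut down, the first command stopped slightly short of the bench, so I lowered it a further 2 mm until it touched, at about 13 N.

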